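# Set the click-stop baking timer to 30 minutes and start it

### The arm

A 6-joint arm with a two-finger parallel gripper is mounted at the origin on the work surface. World frame = base frame: x ahead of the robot, y to its left, z up, the work surface at z = 0. Lengths are in m, angles in rad, forces in N, time in s.
With the tool pointing down it reaches from about 0.225 to 0.875 m from the base axis. Payload 3.4 kg.
Tool frame: the origin (TCP) lies at the very end of the fingers, on their centre line; the grasp point (between the pads) lies manip.hold_point_z behind it (manip.hold_point_z is the distance from the TCP to the grasp point, in m); x points along the fingers, y is the direction in which the jaws open and shut, and the axes are right-handed (so a half turn about x gives the same grasp; the last joint's range is limited). The gripper opens to 85 mm and grips with 20 to 120 N. Pads are 22 mm wide; open, the fingers measure 114 mm over their backs; the gripper's body (76 mm by 85 mm) begins 54 mm behind the grasp point. The pads swing forward as they close: fully open they stand 13 mm farther back than shut.
Start: joints at [-1.327, 0.276, 1.505, -0, 1.361, -0.121], TCP at [0.205, -0.537, 0.231] pointing down, gripper open.
Joint ranges: [-2.89, 2.89], [-0.75, 2.08], [0.22, 2.7], [-1.18, 4.32], [0.11, 2.71], [-2.7, 2.7]. Speed limits (rad/s): [2.57, 2.57, 3.14, 3.14, 3.14, 3.14].

### API

Orientations are given as a unit quaternion [w, x, y, z].
In Python, from rig import manip gives the robot as it stands.
- The arm moves only by the tool step_arm, never from a script. Its argument "targets" is a list of rows, each a list of 2 entries, a list of its own where there are three numbers: the shift along the tool's x, y, z in mm, then the turn about the tool's x in degrees. A call has 1 to 20 rows; each row is the pose to reach, as a shift and turn from the pose commanded when the call began, along the tool's axes at that moment; what a row does not reach only later rows make up. A row lasts 1/10 s, in which the tool goes at most 50 mm and 8.59 degrees, less where a joint would pass 70% of its speed; a pose out of reach is approached as far as the arm can. A call with a gripper value outside its range is refused whole. "grip" is the closure, from 0 (fully open) to 1 (shut), set as the call begins (left out, the last holds). The fingers move at their own pace and stop on an object; "grip_force" is the grip in N (left out, the last holds). Time passes only in rows, so rows that repeat a pose let the fingers close. It gives the time, the measured TCP pose, the force and the opening at its end, in the units of the state.
- manip.get_state(): the state, without advancing time (a new reading comes with each control period).
- manip.get_image(name): name is "scene" or "top" or "wrist"; returns a dict with "image" (400x640x3 uint8, red, green, blue), "fx", "fy", "cx", "cy" (pixels), "pose" (4x4, takes a point from camera to world coordinates). Camera axes: x right, y down, z forward; pixel columns grow to the right and rows downward; lengths in m; the calibration is good to about 2 mm. The wrist camera is an equidistant fisheye: a pixel r from the principal point sees the ray r / f radians off the axis. A picture is of the moment at which its call begins. There is no depth.
- manip.sign_off(): hands the job in, once; it reports no verdict.
Trained networks look in a picture, given as the dict that the camera call returned (one of the last four; its "shot" number tells which), for a name from the list of things; names that differ only in an ending like _2 or _b are one class to them, and where a whole thing is asked for, a point or a joint stands for the part that bears it (a point fixed in the world has none). Each returns a list of dicts, best first, with "confidence" (0 to 1); they miss things now and then, are a little off and sometimes report something else, mostly with a low value. They report only what shows in the picture. A call takes as long as a camera call.
- manip.search_frame(picture, thing): "xyz" ([x, y, z] in m, in world coordinates, good to about 4 mm: the middle of the surface that is visible of it).
- manip.regions_of(picture, thing): "region" (400x640 bool, what is visible of it).
The state is a dict: "clock": time; "qpos": joint angles; "qd": joint speeds; "effort": joint torques, N m; "position": TCP position; "ee_rot": TCP orientation; "contact_force": force on the tool from outside, world axes, zero at the start; "moment": the same for the moment, N m; "width": finger opening in m.
Only numpy, scipy, OpenCV 4.12 (cv2) and the standard library are available. Lean on these libraries where they do the work, as an engineer would, in place of code of your own. Each camera call takes 0.05 s, during which the arm holds its last target.

### The job

The heart biscuits need 30 minutes: turn the bar knob on the sloping face of the baking timer clockwise, one click for every five minutes, until its white pointer rests on 30 minutes, the sixth click past the red zero tick (it now stands at 5, 10 or 15 minutes). Let go of it, and only then press the red start button fully down and let it spring back. Leave the cups, biscuits and other things on the table where they are.

Things in the scene. Friction and masses are not known exactly. Their poses are not given: they have to be found in the camera images.
- baking_timer: Heavy wedge-shaped timer in blue-green enamel, fixed: 150 mm deep (x), 220 wide (y), 30 high in front, 100 at the back. Origin under its centre, z up, x from low front to high back. Its flat top slopes 25 degrees down to the front: outward normal (-0.423, 0, 0.906), uphill (0.906, 0, 0.423) in this frame. On it: black bar knob 45 mm left of the middle (+y), red button 65 mm right (-y).
- zero_tick (a point): Long red zero tick on the cream scale plate (radius 50 mm, 2 mm thick) round the knob, on the face 40 mm uphill of the knob's axis. Nine black ticks follow clockwise, as one looks down on the face, 30 degrees apart, for 5, 10, ... 45 minutes (no lettering).
- timer_dial (a joint): Knob angle in rad: 0 = pointer at the red tick, growing clockwise seen from above the face, stops at 0 and 4.71. It clicks every 30 degrees (0.5236 rad, 5 min); let go, it springs to the nearest click; 0.06 N m takes it over one. At first it settles within 0.5 s on click 1, 2 or 3. 30 minutes is click 6, 3.14 rad: pointer straight downhill.
- dial_grip (a point): Point on the knob's axis to grip at, 32 mm out from the face. Turns with the knob: x along the bar to the end with the white pointer line, z out along the face's normal. The bar is 50 mm long, 14 thick, 36 tall (22 mm below this point to 14 above, along the axis), on a disc of radius 28 mm whose top is 22 mm below this point. Grip across the 14 mm; the bar's ends are alike.
- start_button (a joint): Travel of the red start button in m: 0 = out, 0.006 = fully down. It springs back when let go; fully down takes about 5 N.
- start_button_top (a point): Centre of the top of the round red start button, 28 mm across, in a white collar 44 mm across; its top stands 22 mm out from the face and 10 mm proud of the collar. Pressed along the face's inward normal. z axis out along the face's normal.
- biscuit_cup: White teacup with red handle and amber foot, full of heart biscuits, 106 mm across and about 100 mm high, beside the timer's left end. It is loose and only stands there; leave it alone. Origin at the centre of its underside, z up.
- empty_cup: White teacup with blue handle, empty, 106 mm across, 75 mm high, beyond the timer. It is loose and only stands there; leave it alone. Origin at the centre of its underside, z up.
- spice_jar: Amber glass jar with black cap, 48 mm across, 95 mm high, beside the timer's right end. It is loose and only stands there; leave it alone. Origin at the centre of its underside, z up.
- heart_cutter: Copper heart-shaped biscuit cutter, about 70 mm across, 22 mm high, in front of the timer. Origin inside the heart, on the table. It is loose; leave it alone.
- biscuit_plate: White plate with four heart biscuits, 150 mm across, about 35 mm high, beyond the timer. It is loose and only stands there; leave it alone. Origin at the centre of its underside, z up.
- spatula: Spatula lying flat on the right of the table. It is loose; leave it alone.
- biscuit_tin: Round blue tin, 110 mm across, 90 mm high, on the left of the table. It is loose and only stands there; leave it alone. Origin at the centre of its underside, z up.

How it is judged:
On the way, in this order (a step that is already met when the one before it is completed fails the run):
1. the dial rests on 30 minutes, let go by the gripper (value of joint timer_dial between 2.99159 and 3.29159 rad and contact force between baking_timer and the fingers below 0.1 N), for 0.3 s.
2. the start button is pressed fully down with the dial on 30 minutes (value of joint timer_dial between 2.99159 and 3.29159 rad and value of joint start_button above 0.0048 m), for 0.05 s.
At the end, for the whole second after the job is handed in: The dial rests on click 6 (3.14 rad, within 0.15), the start button has been pressed and is out again (less than 2 mm down), and every cup, plate, jar, tin, cutter and spatula is within 30 mm of where it started (value of joint timer_dial between 2.99159 and 3.29159 rad and value of joint start_button below 0.002 m and distance of each of biscuit_cup, empty_cup, spice_jar, heart_cutter, biscuit_plate, spatula, biscuit_tin from where it was at the start of the episode below 0.03 m); the robot touches nothing.
It fails at once if the start button is pressed (more than 3 mm) while the dial is not on 30 minutes (value of joint start_button above 0.003 m and not (value of joint timer_dial between 2.99159 and 3.29159 rad)).
It fails at once if a bystander is shoved more than 40 mm from its place or a cup, jar, plate or tin is tipped over (distance of any of biscuit_cup, empty_cup, spice_jar, heart_cutter, biscuit_plate, spatula, biscuit_tin from where it was at the start of the episode above 0.04 m or angle between any of biscuit_cup, empty_cup, spice_jar, biscuit_plate, biscuit_tin's own z axis and vertical above 0.6 rad).
It also fails if it takes over 67 s, if anything falls off the work surface, if the arm or the gripper's body presses on something with over 40 N, if the wrist force passes 120 N, or if a joint passes its speed limit or range.

## Working session

There is one attempt and no reset: what is moved stays moved. The work goes in short steps, Python scripts to look and compute and a tool call to move; the robot and the scene stay as the last step left them, time stands still between calls to the robot, and variables do not carry over. Pictures are saved under pics/ and viewed, and the job is handed in when it is done.

Besides the shell and the picture viewer there is one more tool, called after "Call:" by a JSON object that holds its "api" and its "payload", one argument or row to a line. step_arm: Moves the arm, as the interface text tells. Its arguments: {"type":"object","properties":{"targets":{"type":"array"},"grip":{"type":"number"},"grip_force":{"type":"number"}},"required":["targets"]}

```bash
ls; mkdir -p pics; python3 - <<'E'
from rig import manip
import cv2
print(manip.get_state(), manip.hold_point_z)
for n in ["scene","top"]:
    p=manip.get_image(n); cv2.imwrite(f"pics/{n}0.png",p["image"][:,:,::-1])
    print(n,p["fx"],p["fy"],p["cx"],p["cy"],p["pose"])
    for t in ["baking_timer","zero_tick","dial_grip","start_button_top","biscuit_cup","spice_jar","empty_cup","heart_cutter"]:
        print(t,[(x["confidence"],x["xyz"]) for x in manip.search_frame(p,t)][:2])
E
```

```text
pics
{'clock': 0.0, 'qpos': array([-1.32697344e+00,  2.76592186e-01,  1.50614165e+00,  1.97185418e-05,
        1.36066168e+00, -1.20973735e-01]), 'qd': array([ 1.66288787e-03,  1.30773956e-03, -3.31072343e-04,  7.63771771e-05,
       -1.94048826e-03,  9.17334280e-04]), 'effort': array([-1.95561108e-03, -4.16784847e+01, -2.45806342e+01, -3.38315822e-04,
        1.11439734e-02,  1.01265402e-05]), 'position': array([ 0.20502617, -0.53664994,  0.2304379 ]), 'ee_rot': array([-0.12762301, -0.6953446 , -0.12889626,  0.69540924]), 'contact_force': array([ 0.43452263, -0.90672303, -0.70563584]), 'moment': array([-0.01747048, -0.02548091, -0.06810974]), 'width': 0.0854022660214701} 0.0187
scene 480.52290672703936 480.52290672703936 316.3807446228949 202.655046313821 [[-0.04580933  0.63771001 -0.76891316  1.63274173]
 [ 0.9988654   0.0192122  -0.0435752   0.05468472]
 [-0.01301583 -0.7700369  -0.63786657  0.96363119]
 [ 0.          0.          0.          1.        ]]
baking_timer [(0.83, [0.6052, 0.088, 0.0667])]
zero_tick [(0.74, [0.6073, 0.0906, 0.0648])]
dial_grip [(0.48, [0.5377, 0.1294, 0
[... 270 characters left out ...]
rt_cutter [(0.58, [0.3768, 0.008, 0.013])]
top 407.40940755331707 407.40940755331707 318.2864603277898 202.46979631849848 [[-0.01917059 -0.98526618  0.1699501   0.34319097]
 [-0.99975727  0.01704452 -0.01396023  0.00350033]
 [ 0.01085782 -0.17017648 -0.98535378  1.39892722]
 [ 0.          0.          0.          1.        ]]
baking_timer [(0.9, [0.5331, 0.0826, 0.0746]), (0.7, [0.4099, 0.4334, 0.0897])]
zero_tick [(0.82, [0.5292, 0.0805, 0.07])]
dial_grip [(0.79, [0.5266, 0.1291, 0.0826])]
start_button_top []
biscuit_cup [(0.62, [0.4959, 0.2891, 0.0751])]
spice_jar [(0.72, [0.4963, -0.1171, 0.0963])]
empty_cup [(0.7, [0.7882, -0.1489, 0.0378])]
heart_cutter [(0.52, [0.3741, 0.0039, 0.0269])]
```

View pics/scene0.png

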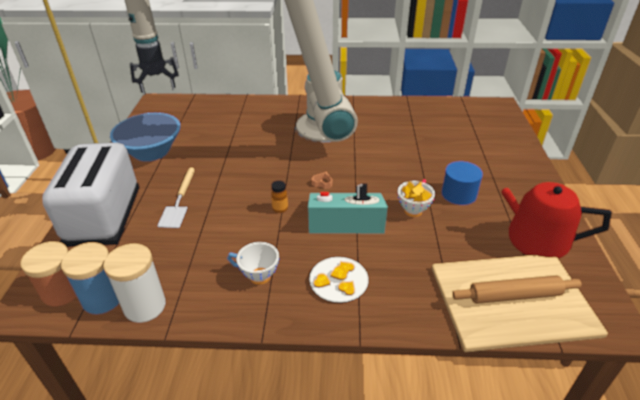

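View pics/top0.png

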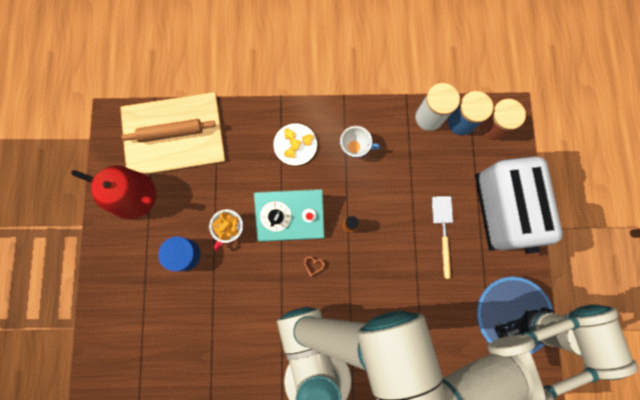

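The top view shows the timer at about (289,215), the knob at (276,216) and the button at (309,216). The scene view shows it from behind. Next I'll fit the timer's pose.

```bash
cat > h.py <<'E'
import numpy as np, cv2
from scipy.optimize import least_squares
def proj(p,X):
    T=np.linalg.inv(p["pose"]); c=(np.asarray(X,float).reshape(-1,3)@T[:3,:3].T)+T[:3,3]
    return np.c_[p["fx"]*c[:,0]/c[:,2]+p["cx"],p["fy"]*c[:,1]/c[:,2]+p["cy"]]
def projf(p,X):
    T=np.linalg.inv(p["pose"]); c=(np.asarray(X,float).reshape(-1,3)@T[:3,:3].T)+T[:3,3]
    r=np.hypot(c[:,0],c[:,1]); th=np.arctan2(r,c[:,2]); k=th/np.maximum(r,1e-9)
    return np.c_[p["fx"]*c[:,0]*k+p["cx"],p["fy"]*c[:,1]*k+p["cy"]]
c25,s25=np.cos(np.radians(25)),np.sin(np.radians(25))
U=np.array([c25,0,s25]);N=np.array([-s25,0,c25]);L=np.array([0,1.,0]);C=np.array([0,0,.065])
def face(l,u,n): return C+l*L+u*U+n*N
def world(q,X):
    c,s=np.cos(q[2]),np.sin(q[2]); X=np.asarray(X).reshape(-1,3)
    return X@np.array([[c,-s,0],[s,c,0],[0,0,1]]).T+[q[0],q[1],0]
BOX=np.array([[-.075,-.11,.03],[-.075,.11,.03],[.075,.11,.1],[.075,-.11,.1]])
E
python3 - <<'E'
from rig import manip
from h import *
print(manip.get_state()["clock"])
for n in ["top","scene"]:
    p=manip.get_image(n)
    r=manip.regions_of(p,"baking_timer")
    m=r[0]["region"].astype(np.uint8); np.save(f"m_{n}.npy",m)
    c=max(cv2.findContours(m,0,2)[0],key=cv2.contourArea); print(n,cv2.minAreaRect(c), m.sum())
    x0,y0=(240,175) if n=="top" else (295,165)
    im=cv2.resize(p["image"][y0:y0+75,x0:x0+100,::-1],None,fx=8,fy=8,interpolation=cv2.INTER_CUBIC)
    cv2.imwrite(f"pics/{n}1.png",im)
    import pickle; pickle.dump({k:p[k] for k in ["image","fx","fy","cx","cy","pose"]},open(f"{n}.pkl","wb"))
E
```

```text
0.9
top ((289.3620910644531, 214.7854766845703), (49.04000473022461, 66.67211151123047), 87.33700561523438) 3161
scene ((347.400146484375, 208.5039825439453), (47.80177688598633, 77.25822448730469), 87.70938873291016) 3046
```

View pics/top1.png

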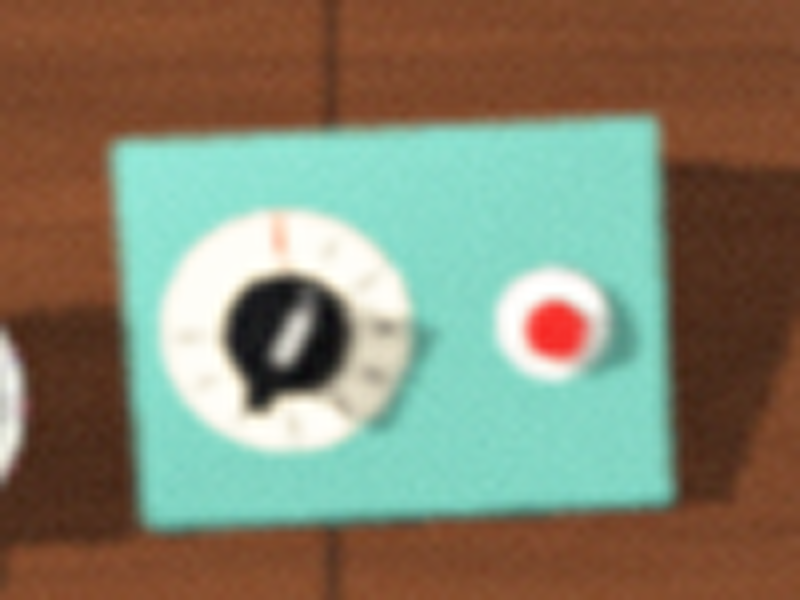

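View pics/scene1.png

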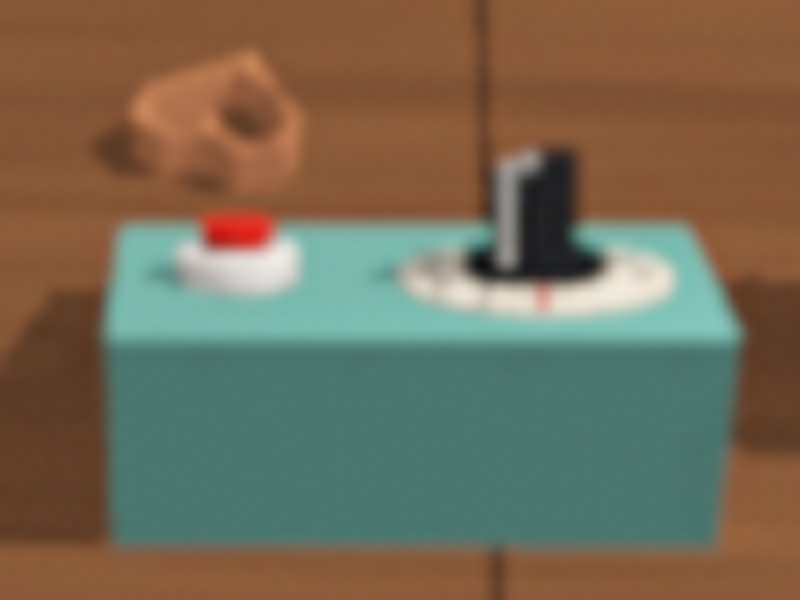

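```bash
cat >> h.py <<'E'
import pickle
E
python3 - <<'E'
from h import *
P={n:pickle.load(open(f"{n}.pkl","rb")) for n in ["top","scene"]}
px=lambda a,o:(np.array(a)+.5)/8-.5+o
top=px([[676,505],[143,530],[110,140],[658,115],[286-0,330],[557,330]],[240,175])
sc=px([[118,222],[690,222],[742,335],[107,340],[112,546],[718,546],[238,215+15-12]],[295,165])
# box order FR FL BL BR
Xt=np.r_[BOX,[face(.045,0,.002)],[face(-.065,0,.022)]]
Xs=np.r_[BOX,[[.075,-.11,0],[.075,.11,0]],[face(-.065,0,.022)]]
ft=lambda q:(proj(P["top"],world(q,Xt))-top).ravel()
fs=lambda q:(proj(P["scene"],world(q,Xs))-sc).ravel()
for nm,f in [("top",ft),("scene",fs),("both",lambda q:np.r_[ft(q),fs(q)])]:
    r=least_squares(f,[.53,.083,0],loss="soft_l1"); q=r.x
    print(nm,q,np.degrees(q[2])); print(np.round(f(q).reshape(-1,2),1).tolist())
np.save("q.npy",q)
# knob angle predictions: pointer end in top picture for each click
for k in range(1,4):
    a=k*np.pi/6; d=-np.sin(a)*L+np.cos(a)*U
    X=[face(.045,0,.046)+t*d for t in (-.025,0,.025)]
    print(k,[ (proj(P[n],world(q,X))-o)*8 for n,o in (("top",[240,175]),("scene",[295,165]))])
print(world(q,face(.045,0,.032)),world(q,face(-.065,0,.022)))
E
```

```text
top [0.53252819 0.08138235 0.03157344] 1.8090250572749647
[[-0.6, -0.6], [0.4, -0.5], [0.5, 0.3], [-0.3, 0.2], [0.2, 0.2], [-0.2, 0.3]]
scene [0.53090296 0.08062123 0.03337763] 1.912397313165264
[[0.5, 0.5], [-0.4, 0.3], [-0.3, -0.0], [0.1, -0.5], [0.3, -0.1], [-0.0, -0.1], [-0.1, 0.2]]
both [0.53185587 0.08091629 0.03215564] 1.842382484273461
[[-0.5, -0.5], [0.6, -0.3], [0.6, 0.5], [-0.2, 0.4], [0.4, 0.4], [-0.1, 0.5], [0.6, 0.6], [-0.3, 0.5], [-0.2, 0.2], [0.2, -0.3], [0.3, 0.1], [0.1, 0.1], [-0.0, 0.4]]
1 [array([[250.42673545, 414.84554565],
       [277.86990208, 361.81943662],
       [305.54407168, 308.34698008]]), array([[564.22301745, 140.61564386],
       [534.78596524, 153.25771618],
       [504.46886393, 166.27773546]])]
2 [array([[225.86462584, 394.28404208],
       [277.86990208, 361.81943662],
       [330.10494243, 329.21139953]]), array([[591.08876084, 145.83309807],
       [534.78596524, 153.25771618],
       [477.53959865, 160.80676247]])]
3 [array([[215.1303376 , 364.92653701],
       [277.86990208, 361.81943662],
       [340.56263437, 358.71465554]]), array([[603.26796774, 153.11925414],
       [534.78596524, 153.25771618],
       [466.34980745, 153.39608554]])]
[[0.51689232 0.12545824 0.09400185]] [[0.52465283 0.01565097 0.08493877]]
```

```bash
cat >> h.py <<'E'
from scipy.spatial.transform import Rotation as R
def rot(q): return R.from_quat(np.r_[q[1:],q[0]]).as_matrix()
def plan(s,target,jaw_deg=None):
    M=rot(s["ee_rot"]); d=M.T@(np.asarray(target)-s["position"])*1000
    phi=np.degrees(np.arctan2(M[1,1],M[0,1])); 
    print("pos",s["position"].round(4),"down",M[:,0].round(3),"jaw",phi.round(1),"shift",d.round(1),"turn",None if jaw_deg is None else round(phi-jaw_deg,1))
def jaw(a,yaw):  # jaw direction deg for knob angle a deg
    a=np.radians(a); return np.degrees(np.unwrap([0,0])[0]+np.arctan2(-np.sin(a),np.cos(a)*c25)+yaw)+90
E
python3 - <<'E'
from rig import manip
from h import *
q=np.load("q.npy"); g=world(q,face(.045,0,.032))[0]
print(g,jaw(30,q[2]))
plan(manip.get_state(),g+[0,0,.07],jaw(30,q[2]))
E
```

```text
[0.51689232 0.12545824 0.09400185] 59.34379761330918
pos [ 0.2051 -0.5372  0.2313] down [ 0. -0. -1.] jaw -69.1 shift [  67.3 -507.8 -527.6] turn -128.4
```

Call:
{"api": "step_arm", "payload": {
  "targets": [
    [[0, -508, -528], -128.4],
    [[0, -508, -528], -128.4],
    [[0, -508, -528], -128.4],
    [[0, -508, -528], -128.4],
    [[0, -508, -528], -128.4],
    [[0, -508, -528], -128.4],
    [[0, -508, -528], -128.4],
    [[0, -508, -528], -128.4],
    [[0, -508, -528], -128.4],
    [[0, -508, -528], -128.4],
    [[0, -508, -528], -128.4],
    [[0, -508, -528], -128.4],
    [[0, -508, -528], -128.4],
    [[0, -508, -528], -128.4],
    [[0, -508, -528], -128.4],
    [[0, -508, -528], -128.4],
    [[0, -508, -528], -128.4],
    [[30, -508, -528], -128.4],
    [[50, -508, -528], -128.4],
    [[50, -508, -528], -128.4]
  ]
}}

```text
clock: 3.1
position: [0.5144, 0.1241, 0.1788]
ee_rot: [0.68, 0.187, 0.684, -0.189]
contact_force: [-0.6, 0.2, -0.3]
width: 0.0855
```

```bash
python3 - <<'E'
from rig import manip
from h import *
q=np.load("q.npy"); g=world(q,face(.045,0,.032))[0]
p=manip.get_image("wrist"); s=manip.get_state()
print(s["qpos"],p["fx"],p["cx"],p["cy"],p["pose"].round(3).tolist())
plan(s,g,jaw(30,q[2]))
im=p["image"][:,:,::-1].copy(); cv2.imwrite("pics/w1raw.png",im)
pts=np.r_[BOX,[face(.045,0,.046)],[face(.045,.04,.002)],[face(-.065,0,.022)]]
for a in (30,):
    d=-np.sin(np.radians(a))*L+np.cos(np.radians(a))*U; m=np.cross(N,d)
    pts=np.r_[pts,[face(.045,0,.046)+i*.025*d+j*.007*m for i in (-1,1) for j in (-1,1)]]
for u in projf(p,world(q,pts)): cv2.circle(im,tuple(int(round(x)) for x in u),2,(255,0,255),-1)
cv2.imwrite("pics/w1.png",im)
pickle.dump({k:p[k] for k in ["image","fx","fy","cx","cy","pose"]},open("w1.pkl","wb"))
E
```

```text
[ 1.05769741e-01  2.45593619e-01  1.67907443e+00 -5.20428082e-04
  1.22006454e+00 -9.26780228e-01] 309.70691628693146 321.5013544398154 196.42497377778415 [[0.512, 0.829, 0.225, 0.457], [0.859, -0.492, -0.14, 0.159], [-0.005, 0.265, -0.964, 0.321], [0.0, 0.0, 0.0, 1.0]]
pos [0.5158 0.1244 0.1805] down [-0.003 -0.001 -1.   ] jaw 59.2 shift [86.5  1.7  0.6] turn -0.2
```

View pics/w1.png

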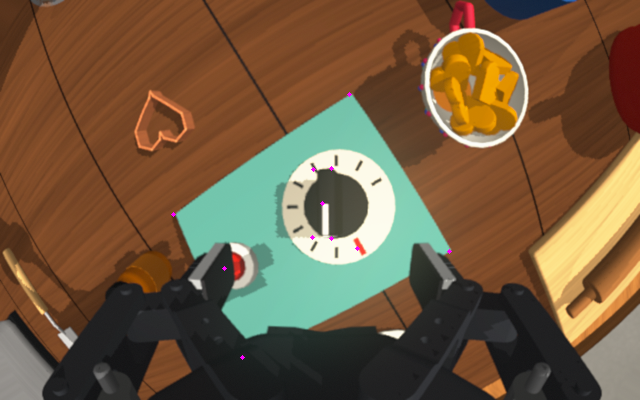

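View pics/w1raw.png

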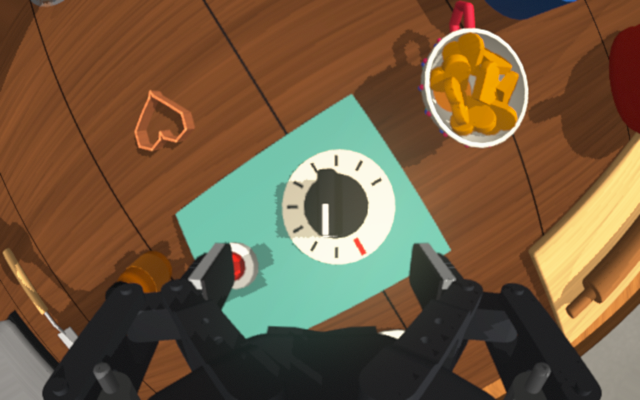

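The wrist view matches the model to about 3 px. The red tick is at (361,247), the pointer line at (325,220) and the button at (234,265). The dial is on click 1. I'll descend and grip.

Call:
{"api": "step_arm", "payload": {
  "targets": [
    [[30, 3, 0.5], 0],
    [[60, 3, 0.5], 0],
    [[80, 3, 0.5], 0],
    [[94, 3, 0.5], 0],
    [[94, 3, 0.5], 0],
    [[94, 3, 0.5], 0]
  ]
}}

```text
clock: 3.75
position: [0.5202, 0.1276, 0.0886]
ee_rot: [0.683, 0.188, 0.681, -0.187]
contact_force: [-0.0, -0.2, 0.6]
width: 0.0852
```

Call:
{"api": "step_arm", "payload": {
  "targets": [
    [[0, 0, 0], 0],
    [[0, 0, 0], 0],
    [[0, 0, 0], 0],
    [[0, 0, 0], 0],
    [[0, 0, 0], 0],
    [[0, 0, 0], 0],
    [[0, 0, 0], 0],
    [[0, 0, 0], 0],
    [[0, 0, 0], 0],
    [[0, 0, 0], 0]
  ],
  "grip": 1,
  "grip_force": 20
}}

```text
clock: 4.75
position: [0.5187, 0.1273, 0.0877]
ee_rot: [0.682, 0.186, 0.682, -0.188]
contact_force: [-3.9, -3.9, 5.9]
width: 0.0179
```

```bash
cat > look.py <<'E'
import sys
from rig import manip
from h import *
q=np.load("q.npy"); g=world(q,face(.045,0,.032))[0]
p=manip.get_image("wrist"); s=manip.get_state()
print(s["clock"],s["qpos"].round(2),s["contact_force"].round(1),s["moment"].round(2),s["width"])
plan(s,g)
cv2.imwrite(f"pics/{sys.argv[1]}.png",p["image"][:,:,::-1])
E
python3 look.py w2
```

```text
4.8 [ 0.11  0.34  1.81 -0.    1.   -0.92] [-2.3 -3.9  5.9] [-0.42  0.22  0.08] 0.017454728239295825
pos [0.5187 0.1273 0.0877] down [-0.001 -0.001 -1.   ] jaw 59.3 shift [-6.3 -2.5 -0.6] turn None
```

View pics/w2.png

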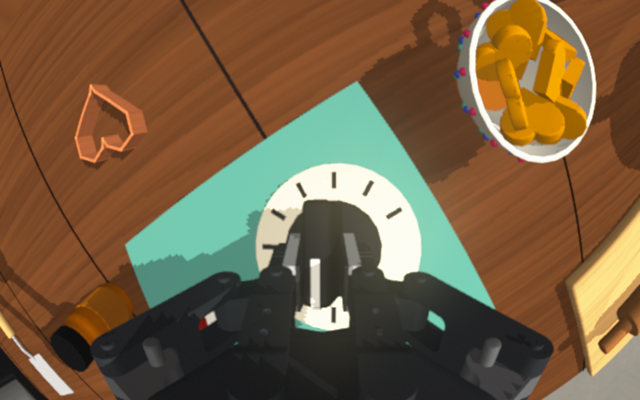

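The bar is between the pads: 17 mm opening, about 8 N. I'll turn it in stages.

Call:
{"api": "step_arm", "payload": {
  "targets": [
    [[0, -1, 0], 6],
    [[0, -1, 0], 12],
    [[0, -1, 0], 18],
    [[0, -1, 0], 24],
    [[0, -1, 0], 30],
    [[0, -1, 0], 36],
    [[0, -1, 0], 42],
    [[0, -1, 0], 48],
    [[0, -1, 0], 54],
    [[0, -1, 0], 60],
    [[0, -1, 0], 60],
    [[0, -1, 0], 60]
  ]
}}

```text
clock: 6.0
position: [0.5167, 0.1261, 0.0889]
ee_rot: [-0.497, -0.502, -0.497, 0.504]
contact_force: [-9.1, -6.2, 15.8]
width: 0.0178
```

```bash
python3 look.py w3
```

```text
6.05 [ 0.11  0.33  1.81 -0.    1.    0.12] [-10.   -5.3  15.7] [-0.54  0.31  0.23] 0.017745636806425387
pos [0.5167 0.1261 0.0889] down [-0.002 -0.002 -1.   ] jaw -0.6 shift [-5.1  0.2  0.6] turn None
```

View pics/w3.png

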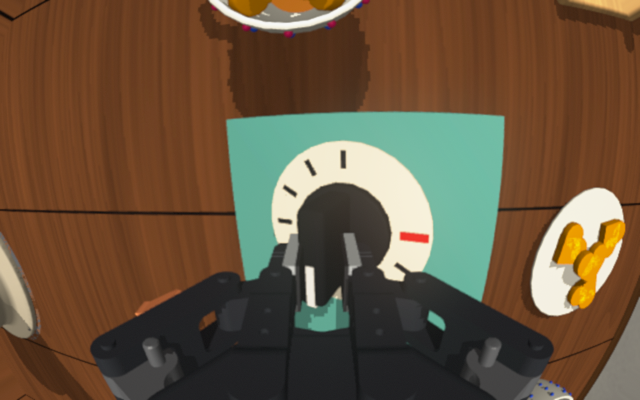

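The bar followed to about 90°, with the pointer toward the camera at (311,285). I'll raise 2 mm to ease the vertical load and continue.

Call:
{"api": "step_arm", "payload": {
  "targets": [
    [[-2, 0, 0], 0],
    [[-2, 0, 0], 6],
    [[-2, 0, 0], 12],
    [[-2, 0, 0], 18],
    [[-2, 0, 0], 24],
    [[-2, 0, 0], 30],
    [[-2, 0, 0], 36],
    [[-2, 0, 0], 42],
    [[-2, 0, 0], 48],
    [[-2, 0, 0], 54],
    [[-2, 0, 0], 60],
    [[-2, 0, 0], 66],
    [[-2, 0, 0], 72],
    [[-2, 0, 0], 78],
    [[-2, 0, 0], 84],
    [[-2, 0, 0], 88],
    [[-2, 0, 0], 88],
    [[-2, 0, 0], 88]
  ]
}}

```text
clock: 7.85
position: [0.5148, 0.1286, 0.0889]
ee_rot: [-0.007, -0.704, -0.009, 0.71]
contact_force: [-8.0, 2.3, 6.1]
width: 0.0135
```

```bash
python3 look.py w4
```

```text
7.9 [0.11 0.33 1.81 0.   1.01 1.66] [-7.4  1.8  6.5] [0.55 1.1  0.05] 0.013675802677256464
pos [0.5147 0.1286 0.0889] down [-0.008  0.002 -1.   ] jaw -88.7 shift [-5.1  3.2 -2.1] turn None
```

View pics/w4.png

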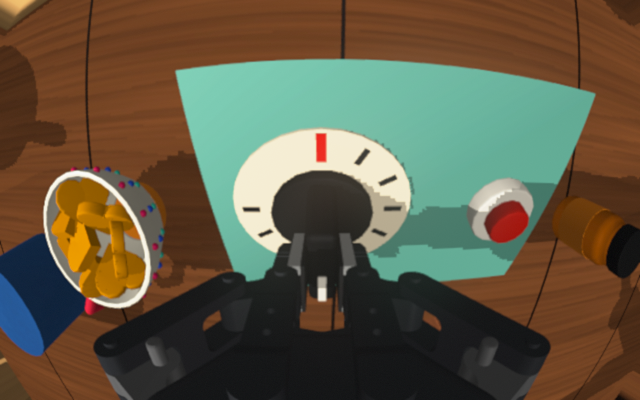

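The pointer is opposite the red tick at (321,147) and the opening is 13.6 mm, so the bar is seated. I'll release and lift clear.

Call:
{"api": "step_arm", "payload": {
  "targets": [
    [[0, 0, 0], 0],
    [[0, 0, 0], 0],
    [[0, 0, 0], 0],
    [[0, 0, 0], 0],
    [[0, 0, 0], 0],
    [[0, 0, 0], 0],
    [[0, 0, 0], 0],
    [[0, 0, 0], 0],
    [[-30, 0, 0], 0],
    [[-60, 0, 0], 0],
    [[-90, 0, 0], 0],
    [[-90, 0, 0], 0],
    [[-90, 0, 0], 0],
    [[-90, 0, 0], 0]
  ],
  "grip": 0
}}

```text
clock: 9.3
position: [0.5177, 0.1271, 0.1782]
ee_rot: [-0.008, -0.706, -0.008, 0.708]
contact_force: [-0.6, -0.4, -0.1]
width: 0.0856
```

```bash
python3 look.py w5; python3 - <<'E'
from rig import manip
from h import *
q=np.load("q.npy"); b=world(q,face(-.065,0,.022))[0]
p=manip.get_image("wrist"); im=p["image"][:,:,::-1].copy()
for u in projf(p,world(q,np.r_[BOX,[face(.045,.04,.002)],[face(-.065,0,.022)]])): cv2.circle(im,tuple(int(round(x)) for x in u),2,(255,0,255),-1)
cv2.imwrite("pics/w6.png",im)
print(b); plan(manip.get_state(),b+[0,0,.03])
for t in ["start_button_top","dial_grip"]:
  print([(x["confidence"],x["xyz"]) for x in manip.search_frame(p,t)])
E
```

```text
9.35 [ 0.11  0.25  1.68 -0.    1.21  1.66] [-0.7 -0.4 -0.6] [-0.    0.01  0.04] 0.08531634028230356
pos [0.5176 0.1271 0.178 ] down [-0.003 -0.    -1.   ] jaw -88.7 shift [84.   1.6  0.5] turn None
[0.52465283 0.01565097 0.08493877]
pos [0.5177 0.1271 0.1779] down [-0.003 -0.    -1.   ] jaw -88.7 shift [ 63.  111.5  -4.6] turn None
[(0.75, [0.5309, 0.0227, 0.0857])]
[(0.7, [0.5303, 0.1275, 0.0801])]
```

View pics/w6.png

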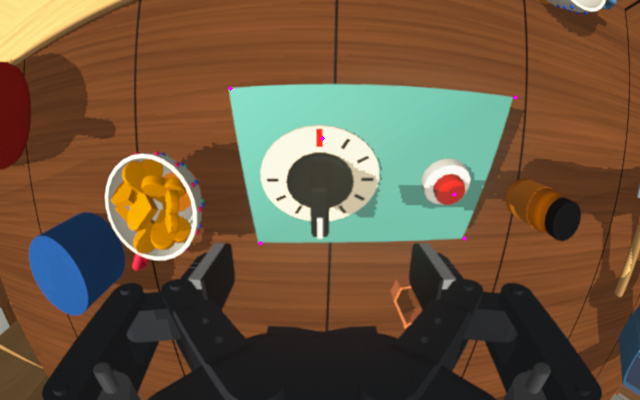

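The dial rests on click 6, with the white pointer straight downhill at (320,228), and it has been released. The button is at (449,189), about 3 mm from where the model puts it. I'll shut the fingers and move above it.

Call:
{"api": "step_arm", "payload": {
  "targets": [
    [[0, 40, 2], 0],
    [[0, 80, 4], 0],
    [[0, 109.5, 5], 0],
    [[0, 109.5, 5], 0],
    [[0, 109.5, 5], 0],
    [[0, 109.5, 5], 0],
    [[0, 109.5, 5], 0],
    [[40, 109.5, 5], 0],
    [[60, 109.5, 5], 0],
    [[60, 109.5, 5], 0],
    [[60, 109.5, 5], 0]
  ],
  "grip": 1
}}

```text
clock: 10.6
position: [0.5164, 0.0183, 0.1195]
ee_rot: [-0.008, -0.707, -0.008, 0.707]
contact_force: [-0.3, -0.1, -0.1]
width: -0.0001
```

```bash
python3 look.py w7; python3 - <<'E'
from rig import manip
from h import *
plan(manip.get_state(),[.5153,.0176,.0935])
for n,x0,y0 in(("scene",295,165),("top",240,175)):
    p=manip.get_image(n)
    cv2.imwrite(f"pics/{n}7.png",cv2.resize(p["image"][y0-10:y0+65,x0:x0+100,::-1],None,fx=7,fy=7,interpolation=cv2.INTER_CUBIC))
E
```

```text
10.65 [-0.1   0.28  1.8   0.    1.06  1.45] [-0.2 -0.5  0.1] [ 0.01 -0.05 -0.  ] 0.00021114930364947286
pos [0.5171 0.0181 0.1203] down [ 0.002 -0.    -1.   ] jaw -88.6 shift [  26.2 -107.4   -2.3] turn None
pos [0.5171 0.0181 0.1203] down [ 0.002 -0.    -1.   ] jaw -88.6 shift [26.8  0.4  1.8] turn None
```

View pics/w7.png

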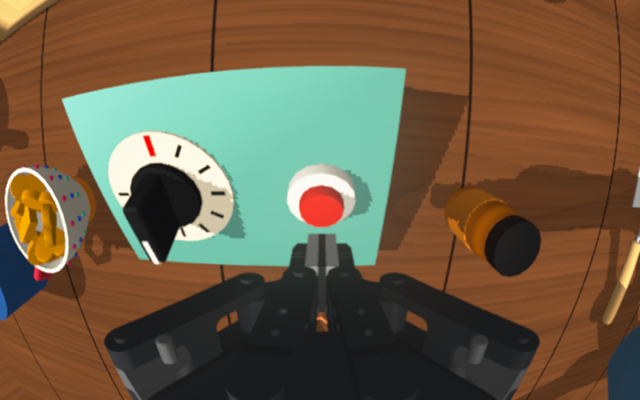

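View pics/scene7.png

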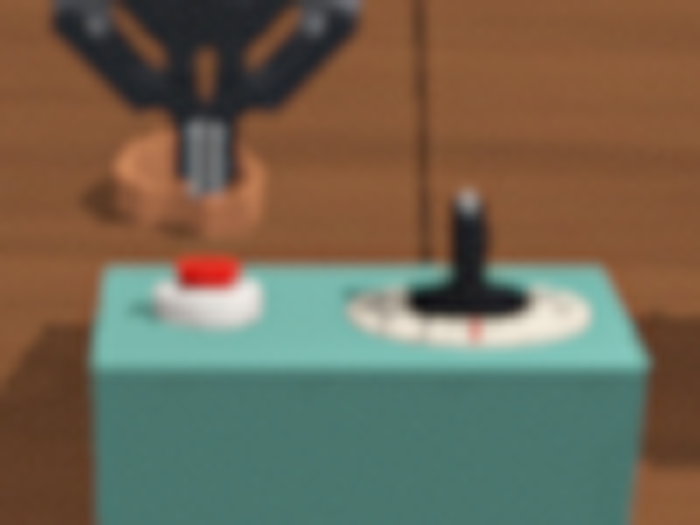

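The shut fingers line up with the button in both views, at (321,205) in the wrist picture. I'll approach, then press along the inward normal.

Call:
{"api": "step_arm", "payload": {
  "targets": [
    [[10, 0, 2], 0],
    [[20, 0, 2], 0],
    [[27, 0, 2], 0],
    [[29.7, 0, 0.7], 0],
    [[32.4, 0, -0.5], 0],
    [[32.4, 0, -0.5], 0]
  ]
}}

```text
clock: 11.35
position: [0.5168, 0.0176, 0.0865]
ee_rot: [-0.008, -0.707, -0.008, 0.707]
contact_force: [-0.7, -0.1, -0.2]
width: -0.0
```

Call:
{"api": "step_arm", "payload": {
  "targets": [
    [[1.8, 0, -0.8], 0],
    [[3.6, 0, -1.7], 0],
    [[3.6, 0, -1.7], 0],
    [[3.6, 0, -1.7], 0]
  ]
}}

```text
clock: 11.75
position: [0.5185, 0.0176, 0.0836]
ee_rot: [0.008, 0.707, 0.008, -0.707]
contact_force: [-0.4, -0.2, 2.0]
width: -0.0002
```

Contact shows at 2 N. I'll press further.

Call:
{"api": "step_arm", "payload": {
  "targets": [
    [[1.8, 0, -0.8], 0],
    [[3.6, 0, -1.7], 0],
    [[3.6, 0, -1.7], 0],
    [[3.6, 0, -1.7], 0]
  ]
}}

```text
clock: 12.15
position: [0.5202, 0.0177, 0.0799]
ee_rot: [0.008, 0.707, 0.008, -0.707]
contact_force: [-1.6, 0.7, 4.9]
width: 0.0002
```

Call:
{"api": "step_arm", "payload": {
  "targets": [
    [[0.9, 0, -0.4], 0],
    [[1.8, 0, -0.8], 0],
    [[1.8, 0, -0.8], 0],
    [[1.8, 0, -0.8], 0]
  ]
}}

```text
clock: 12.55
position: [0.5205, 0.0177, 0.0794]
ee_rot: [-0.008, -0.707, -0.008, 0.707]
contact_force: [-4.5, -1.1, 15.0]
width: 0.0
```

The force jumped to 15 N and the position stalled, so the button is bottomed. I'll retract along the normal, then go up.

Call:
{"api": "step_arm", "payload": {
  "targets": [
    [[-5, 0, 2.3], 0],
    [[-14, 0, 6], 0],
    [[-40, 0, 10], 0],
    [[-80, 0, 10], 0],
    [[-100, 0, 10], 0],
    [[-100, 0, 10], 0],
    [[-100, 0, 10], 0],
    [[-100, 0, 10], 0]
  ]
}}

```text
clock: 13.35
position: [0.5095, 0.0176, 0.1764]
ee_rot: [-0.008, -0.706, -0.008, 0.708]
contact_force: [0.1, -0.2, 0.1]
width: 0.0001
```

```bash
python3 look.py w8; python3 - <<'E'
from rig import manip
from h import *
for n in("scene","top"):
    p=manip.get_image(n); o=pickle.load(open(f"{n}.pkl","rb"))
    cv2.imwrite(f"pics/{n}8.png",p["image"][:,:,::-1])
    if n=="scene":
        cv2.imwrite("pics/s8.png",cv2.resize(p["image"][155:230,295:395,::-1],None,fx=7,fy=7,interpolation=cv2.INTER_CUBIC))
    for t in ["biscuit_cup","empty_cup","spice_jar","heart_cutter","biscuit_plate","spatula","biscuit_tin"]:
        print(n,t,[(x["confidence"],x["xyz"]) for x in manip.search_frame(p,t)][:1])
E
```

```text
13.4 [-0.1   0.22  1.73 -0.    1.2   1.45] [ 0.3 -0.6  0.4] [-0.06 -0.04  0.04] -0.0001419507664875509
pos [0.5096 0.0176 0.1763] down [-0.003  0.    -1.   ] jaw -88.7 shift [  82.3 -107.6  -10. ] turn None
scene biscuit_cup [(0.78, [0.5157, 0.2848, 0.0744])]
scene empty_cup [(0.96, [0.7649, -0.1502, 0.0536])]
scene spice_jar [(0.72, [0.5335, 0.0224, 0.0886])]
scene heart_cutter [(0.8, [0.3763, 0.0051, 0.0145])]
scene biscuit_plate [(0.81, [0.8028, 0.0682, 0.016])]
scene spatula [(0.86, [0.5321, -0.4436, 0.0046])]
scene biscuit_tin [(0.62, [0.4468, 0.4381, 0.0731])]
top biscuit_cup [(0.68, [0.4954, 0.2884, 0.0799])]
top empty_cup [(0.59, [0.7877, -0.1483, 0.0362])]
top spice_jar [(0.76, [0.498, -0.1189, 0.0978])]
top heart_cutter []
top biscuit_plate [(0.87, [0.7918, 0.065, 0.0142])]
top spatula [(0.69, [0.5275, -0.4406, -0.0003])]
top biscuit_tin [(0.62, [0.4105, 0.4341, 0.0905])]
```

View pics/w8.png

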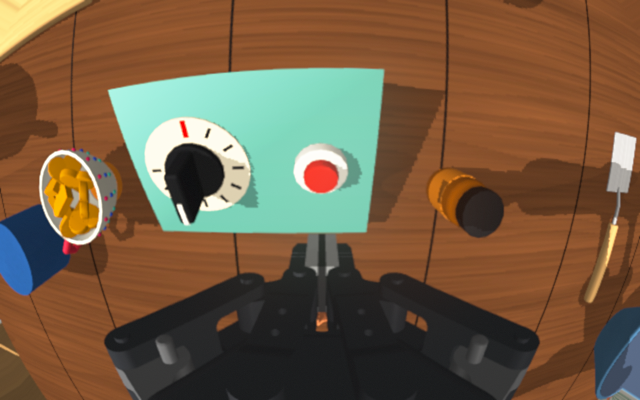

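View pics/s8.png

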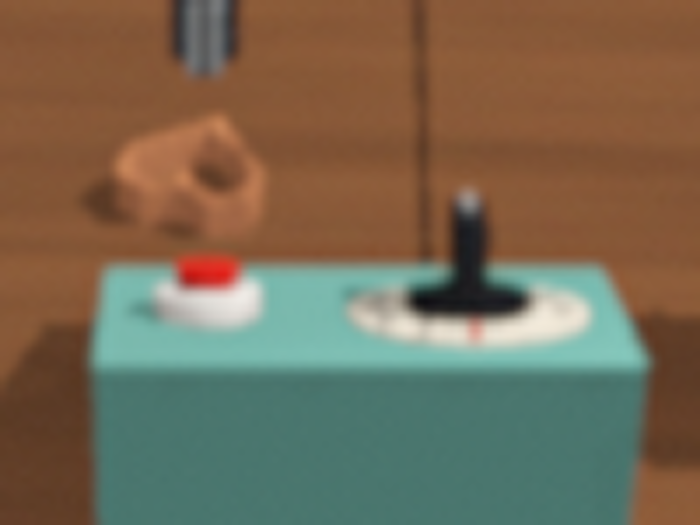

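The button is out again at (321,176), the dial is on click 6 with its pointer at (183,213), and the bystanders haven't moved. I'll hand in.

```bash
python3 -c "
from rig import manip
print(manip.sign_off())"
```

```text
the job is handed in; nothing more can be done
None
```

I turned the dial from click 1 (5 min) to click 6 (30 min) and let go of it. I then pressed the start button to its stop and handed the job in at about 13.5 s; no verdict was reported.

- **Dial:** after release, the wrist view showed the white pointer straight downhill, opposite the red tick. It looked the same after the button press.
- **Button:** I pressed with the fingers shut, along the face's inward normal. The force rose to 15 N and the position stalled, so it was fully down. The pictures afterwards show it out again.
- **Other things on the table:** compared with the first pictures, the cups, jar and cutter agree to within about 5 mm. The plate, tin and spatula were only measured at the end. They look unmoved, and the arm never went near them.
- **Robot:** at the end it stood clear above the timer with no contact force.
- **Checks that failed or disagreed:** in the last scene picture the network reported the spice jar where the button is, which was a mistake. The top view had the jar in its place. In that same round the network missed the cutter in the top view, but the scene view found it unmoved. The button also sat about 3 mm from my fitted model in the wrist view, and I corrected for part of that before pressing.

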